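# Turn the setting plate over against the sprung back stop

### The arm

A 7-joint arm with a two-finger parallel gripper is mounted at the origin on a cart in front of the work surface, level with it; the furniture and walls round the work are solid. World frame = base frame: x ahead of the robot, y to its left, z up, the work surface at z = 0. Lengths are in m, angles in rad, forces in N, time in s.
With the tool pointing down it reaches from about 0.425 to 0.825 m from the base axis. Payload 3.6 kg.
Tool frame: the origin (TCP) lies on the centre line of the jaws, within the pads' length; the fingertips stand 11 mm ahead of it and the grasp point (between the pads) lies 8 mm behind it; z points along the fingers, x is the direction in which the jaws open and shut, and the axes are right-handed (so a half turn about z gives the same grasp; the last joint's range is limited). The gripper opens to 93 mm and grips with 3 to 60 N. Pads are 15 mm wide; open, the fingers measure 128 mm over their backs; the gripper's body (75 mm by 188 mm) begins 65 mm behind the grasp point.
Start: joints at [1.083, 0.615, -0.013, 1.423, 0.008, 1.103, -0.04], TCP at [0.29, -0.582, 0.23] pointing down, gripper open.
Joint ranges: [-3.12, 3.12], [-0.3, 2.06], [-1.34, 1.32], [0.26, 2.42], [-1.36, 4.5], [0.01, 1.98], [-2.84, 2.84]. Speed limits (rad/s): [2.79, 2.79, 3.14, 3.14, 3.14, 3.14, 3.14].

### API

Orientations are given as a unit quaternion [x, y, z, w].
In Python, from bench import bot, effector, vision, finder gives the robot as it stands. Calls block until the motion is done:
- bot.move_to(position, orientation): joint-space move of the TCP to a pose.
- bot.line_to(position, rotation=None, velocity=0.15, until_force=None): straight line of the TCP; rotation=None keeps the orientation; velocity is the mean speed in m/s. With until_force (N) it stops when the force on the tool has changed by that much, and returns True; else False.
- bot.move_j(angles): joint-space move.
- effector.gripper_open() and effector.grasp(force=None): open the fingers fully, or close them until they stop; force is the grip in N (None keeps the last).
- bot.dwell(seconds).
- bot.solve_ik(position, orientation): joint angles nearest the present ones, or None.
- vision.read_camera(name): name is "side" or "top" or "wrist"; returns a dict with "frame" (480x640x3 uint8, blue, green, red), "z_map" (480x640 float32, m along the optical axis (not along the pixel's ray), 0 where there is no reading), "mtx" (3x3 intrinsics, pixels), "R" (3x3) and "t" (3): a world point X has camera coordinates R X + t. Camera axes: x right, y down, z forward; pixel columns grow to the right and rows downward; lengths in m; the calibration is good to about 2 mm. A picture is of the moment at which its call begins.
A pose or a line that the arm cannot do raises bot.MotionError and nothing moves.
- bot.hand_in(): hands the job in, once; it reports no verdict.
Trained networks look in a picture, given as the dict that the camera call returned (one of the last four; its "shot" number tells which), for a name from the list of things; names that differ only in an ending like _2 or _b are one class to them, and where a whole thing is asked for, a point or a joint stands for the part that bears it (a point fixed in the world has none). Each returns a list of dicts, best first, with "score" (0 to 1); they miss things now and then, are a little off and sometimes report something else, mostly with a low value. They report only what shows in the picture. A call takes as long as a camera call. They do not tell look-alikes from the thing itself.
- finder.look_for(picture, name): "rect" ([centre column, centre row, width, height] as shares, 0 to 1, of the picture: columns of its width, rows of its height, round what is visible of it).
- finder.regions_of(picture, name): "pixels" (480x640 bool, what is visible of it) and "rect" ([centre column, centre row, width, height] as shares, 0 to 1, of the picture: columns of its width, rows of its height, round what is visible of it).
Readings, each from a call of its own:
- bot.get_time_s(): time.
- bot.get_joint_positions(): joint angles.
- bot.get_joint_vel(): joint speeds.
- bot.get_joint_efforts(): joint torques, N m.
- bot.get_tool_pos(): TCP position.
- bot.get_eef_rot(): TCP orientation.
- bot.get_wrist_force(): force on the tool from outside, world axes, zero at the start.
- bot.get_moment(): the same for the moment, N m.
- bot.get_width(): finger opening in m.
Only numpy, scipy, OpenCV 4.12 (cv2) and the standard library are available. Lean on these libraries where they do the work, as an engineer would, in place of code of your own. Each camera call takes 0.05 s, during which the arm holds its last target.

### The job

Turn the metal setting plate over so that its rivet sockets face up, using the sloping sprung back stop: slide the plate into it, push until its far edge has climbed the slope and the plate stands flat against it, and press it home with a level push of 5 to 10 N, no more. Then tip the plate over towards you and let it down gently, without dropping it, so that it lies flat on the bench in front of the stop. Leave the tin, the jar and the pebble where they are.

Things in the scene. Friction and masses are not known exactly. Their poses are not given: they have to be found in the camera images.
- setting_plate: Bare metal plate 95 (x) x 120 (y) x 12 mm, 0.22 to 0.4 kg, starts 2 to 6 cm before the slope, up to 0.2 rad askew. One face plain, the other with nine round sockets. Origin: centre of the socket face; z points from it through the plate to the plain face (up at the start, must end down). Very slick on the fence (friction about 0.1), on the bench about 0.33.
- stop: Back stop, fixed. Origin on the bench; x horizontal, away from the robot, into the slope; y along the fence. Grey plastic sloping fence in front, carriage bar 22 mm high behind it, then a grey base block 140 mm wide, 24 high at x = 62 to 108 mm; flat steel strips 4 mm high at its sides (|y| = 69 to 87 mm, x = 22 to 128 mm). Starting the plate up the slope takes a push of 4 to 10 N, then 2 to 4 N.
- slope_foot (a point): Foremost place of the foot of the fence's slope (stop x = -20 mm, on the bench). The true foot is 0 to 20 mm farther along stop x, as the carriage was locked: not reported. Fence: 110 mm wide, 8 mm board rising at 62 degrees, leaning away, top edge 60 mm high. Sprung: gives straight back 1 mm per 1.2 N, at most 14 mm, and returns. Left flat on it, the plate stays leaning, far edge 84 mm up.
- rivet_box: Red tin with lid, 42 x 60 x 34 mm, loose, beside the stop on its +y side. Origin under its centre. Leave it alone.
- rivet_jar: Round clear plastic jar with white lid, 44 mm wide, 55 mm high, loose, beside the stop on its -y side. Origin under its centre. Leave it alone.
- pebble: Brown pebble used as a weight, 38 x 52 x 27 mm, loose, to the +y side of the plate. Origin under its centre. Leave it alone.
There are look-alikes about, which are no part of the job. There is more than one size of the setting_plate; the one meant has the size given above.

How it is judged:
By the outcome, as a careful person would: the job done as asked, in the order asked, and still so for the second after the job is handed in, with the robot touching nothing.
It also fails if it takes over 72 s, if anything falls off the work surface, if the arm or the gripper's body presses on something with over 40 N, if the wrist force passes 120 N, or if a joint passes its speed limit or range.

## Working session

There is one attempt and no reset: what is moved stays moved. The work goes in short steps, each a Python script; the robot and the scene stay as the last script left them, time stands still between calls to the robot, and variables do not carry over. Pictures are saved under pics/ and viewed, and the job is handed in when it is done.

```bash
ls; mkdir -p pics; cat > h.py <<'E'
import numpy as np, cv2
from bench import bot, effector, vision, finder
def shot(cam,name):
    p=vision.read_camera(cam); cv2.imwrite(f'pics/{name}.png',p['frame']); return p
def world(p,mask):
    v,u=np.nonzero(mask&(p['z_map']>0)); z=p['z_map'][v,u]
    K=p['mtx']; c=np.stack([(u-K[0,2])/K[0,0]*z,(v-K[1,2])/K[1,1]*z,z],1)
    return (c-p['t'])@p['R']
E
python3 - <<'E'
from h import *
print(bot.get_time_s())
for c in ['top','side']:
    p=shot(c,c+'0')
    print(c,'cam pos',-p['R'].T@p['t'],p['mtx'][0,0])
    for n in ['setting_plate','stop','rivet_box','rivet_jar','pebble']:
        for r in finder.regions_of(p,n):
            if r['score']<.2: continue
            w=world(p,r['pixels'])
            print(n,round(r['score'],2),np.round(np.array(r['rect'])*[640,480,640,480]),np.round(np.median(w,0),3),np.round(w.min(0),3),np.round(w.max(0),3))
print(bot.get_eef_rot(),bot.get_time_s())
E
```

```text
pics
0.0
top cam pos [ 0.32494689 -0.0111759   0.94131905] 474.95288187116273
setting_plate 0.95 [378. 277.  67.  49.] [ 0.498 -0.098  0.012] [ 0.446 -0.163 -0.004] [ 0.552 -0.034  0.018]
setting_plate 0.83 [303. 349.  48.  51.] [0.353 0.056 0.008] [ 0.306  0.008 -0.004] [0.397 0.104 0.013]
setting_plate 0.67 [461. 300.  41.  32.] [ 0.448 -0.26   0.008] [ 0.414 -0.303 -0.002] [ 0.48  -0.218  0.014]
stop 0.98 [383. 188.  84.  66.] [ 0.679 -0.109  0.023] [ 0.613 -0.199 -0.004] [ 0.758 -0.024  0.063]
rivet_box 0.74 [293. 220.  29.  26.] [0.604 0.071 0.034] [ 0.586  0.041 -0.003] [0.642 0.105 0.04 ]
rivet_jar 0.89 [457. 203.  26.  32.] [ 0.636 -0.25   0.054] [ 0.619 -0.273  0.002] [ 0.662 -0.232  0.059]
pebble 0.75 [457. 204.  23.  30.] [ 0.636 -0.25   0.054] [ 0.619 -0.273  0.006] [ 0.662 -0.232  0.059]
pebble 0.67 [296. 261.  25.  24.] [0.529 0.07  0.024] [0.511 0.049 0.012] [0.55  0.093 0.031]
side cam pos [0.45396149 0.84965354 0.46439822] 533.7075695068409
setting_plate 0.79 [426. 277.  55.  35.] [0.354 0.062 0.008] [ 0.307 -0.011 -0.002] [0.4   0.106 0.011]
setting_plate 0.7 [345. 234.  61.  41.] [ 0.5   -0.083  0.012] [ 0.447 -0.199 -0.001] [ 0.557 -0.03   0.015]
setting_plate 0.4 [252. 225.  76.  58.] [ 0.678 -0.078  0.022] [ 0.616 -0.253 -0.003] [ 0.755 -0.02   0.061]
stop 0.75 [253. 223.  78.  54.] [ 0.678 -0.077  0.023] [ 0.616 -0.199 -0.001] [ 0.755 -0.021  0.061]
rivet_box 0.94 [276. 267.  28.  36.] [0.607 0.092 0.031] [ 0.586 -0.02  -0.001] [0.644 0.102 0.037]
rivet_jar 0.64 [284. 194.  21.  30.] [ 0.639 -0.24   0.038] [ 0.62  -0.425 -0.001] [ 0.678 -0.157  0.058]
pebble 0.81 [321. 270.  26.  24.] [0.532 0.081 0.02 ] [ 0.512  0.014 -0.001] [0.559 0.094 0.028]
[ 8.50166809e-01 -5.26513433e-01 -2.97656255e-05 -1.35448237e-05] 0.6
```

```bash
python3 - <<'E'
import cv2
a=cv2.imread('pics/top0.png')[120:420,220:540]; b=cv2.imread('pics/side0.png')[150:330,180:500]
cv2.imwrite('pics/c1.png',cv2.resize(a,(640,600),interpolation=cv2.INTER_CUBIC)); cv2.imwrite('pics/c2.png',cv2.resize(b,(800,450),interpolation=cv2.INTER_CUBIC))
E
```

```text
(no output)
```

View pics/c1.png

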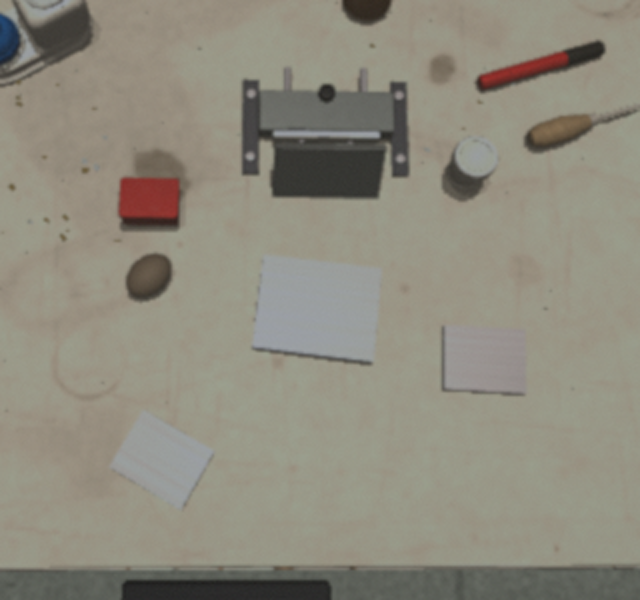

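View pics/c2.png

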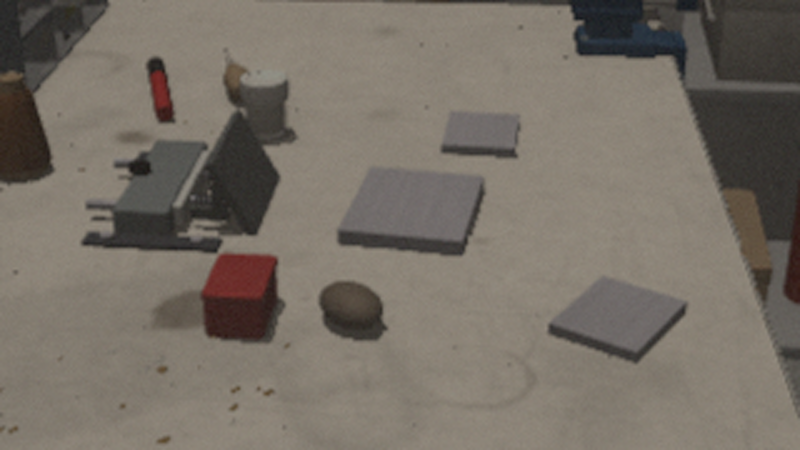

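Plate meant is at top-view crop (317,308); the stop is at (325,150), the tin at (150,200), the pebble at (150,277) and the jar at (473,165). The two smaller plates at (160,458) and (484,360) are look-alikes. Next I measure the plate and fence geometry.

```bash
python3 - <<'E'
from h import *
t0=bot.get_time_s()
for c in ['top','side']:
    p=vision.read_camera(c)
    w=world(p,np.ones((480,640),bool))
    b=(w[:,0]>.43)&(w[:,0]<.57)&(w[:,1]>-.19)&(w[:,1]<-.01)&(w[:,2]>.0085)&(w[:,2]<.02)
    q=w[b]; r=cv2.minAreaRect((q[:,:2]*1000).astype(np.float32)); print(c,'plate',len(q),r,np.median(q[:,2]))
    b=(w[:,0]>.58)&(w[:,0]<.8)&(w[:,1]>-.215)&(w[:,1]<-.0)
    s=w[b]
    f=s[(s[:,0]<.675)&(s[:,2]>.012)&(s[:,2]<.055)&(s[:,1]>-.16)&(s[:,1]<-.06)]
    # fence plane, robust: x = a+ b y + c z
    A=np.c_[np.ones(len(f)),f[:,1]+.11,f[:,2]]; k=np.ones(len(f),bool)
    for i in range(8):
        co=np.linalg.lstsq(A[k],f[k,0],rcond=None)[0]; res=f[:,0]-A@co; k=abs(res)<max(.002,2*np.std(res[k])*(.8))
    print('fence',len(f),k.sum(),co,'slope',np.degrees(np.arctan(1/co[2])))
    blk=s[(s[:,2]>.018)&(s[:,2]<.03)&(s[:,0]>.68)]
    print('block',len(blk),cv2.minAreaRect((blk[:,:2]*1000).astype(np.float32)), np.median(blk,0))
    ed=s[(s[:,2]>.05)&(s[:,0]<.68)]; print('fence top y',np.percentile(ed[:,1],[1,99]),'x',np.percentile(ed[:,0],[1,50,99]),ed[:,2].max())
    g=f[k]; print('fence y',np.percentile(g[:,1],[.5,99.5]))
print(bot.get_time_s()-t0)
E
```

```text
top plate 2819 ((499.36572265625, -97.30609893798828), (120.52009582519531, 95.88199615478516), 82.26557922363281) 0.012403684232796827
fence 952 757 [0.61652883 0.02145825 0.52416166] slope 62.33819493759287
block 1373 ((716.0582275390625, -110.548828125), (72.05834197998047, 140.16078186035156), 0.05000820755958557) [ 0.7020428  -0.11029826  0.02442693]
fence top y [-0.16308082 -0.05497433] x [0.64143717 0.64719022 0.65416845] 0.06395824941592052
fence y [-0.15936652 -0.06081764]
side plate 1367 ((499.794921875, -99.45462036132812), (128.0794219970703, 95.4249496459961), 82.79170227050781) 0.012487740368954654
fence 598 437 [0.61719246 0.02279494 0.5263244 ] slope 62.24107325229831
block 708 ((710.306884765625, -110.90306091308594), (60.596370697021484, 142.80581665039062), 0.019370604306459427) [ 0.70176355 -0.09803505  0.02410082]
fence top y [-0.1611367  -0.05350922] x [0.64227411 0.64769782 0.65589083] 0.06215717754760967
fence y [-0.15973666 -0.06023485]
0.09999999999999998
```

```bash
cat >> h.py <<'E'
from scipy.spatial.transform import Rotation as Ro
YAW=-0.022
S=np.array([np.cos(YAW),np.sin(YAW),0]); N=np.array([-np.sin(YAW),np.cos(YAW),0]); Z=np.array([0,0,1.])
def quat(x,z):
    return list(Ro.from_matrix(np.stack([x,np.cross(z,x),z],1)).as_quat())
def stoppt(x,y,z): # x along stop from foot line at(0.617,-0.110)
    return np.array([.617,-.110,0])+S*x+N*y+Z*z
def tilt(phi,sgn=1): # tool z leaning: phi>0 -> points away from robot ; jaw in x-z plane
    z=np.sin(phi)*S-np.cos(phi)*Z; x=sgn*(np.cos(phi)*S+np.sin(phi)*Z); return quat(x,z)
def down_y(sgn=1): return quat(sgn*N,-Z)
E
python3 - <<'E'
from h import *
t=bot.get_time_s(); effector.grasp(10); t1=bot.get_time_s(); w=bot.get_width(); effector.gripper_open(); print('close',t1-t,w,'open',bot.get_time_s()-t1,bot.get_width())
f=lambda p,q:(lambda r: None if r is None else np.round(r,2))(bot.solve_ik(list(p),q))
for s in (1,-1):
    print('s',s)
    print(f(stoppt(-.197,.009,.013),down_y(s)),f(stoppt(-.01,.009,.013),down_y(s)))
    for phi,x,z in [(-28,.05,.1),(-28,.06,.15),(0,.0,.1),(12,-.02,.09),(12,-.05,.05),(30,-.05,.08)]:
        print(phi,f(stoppt(x,.01,z),tilt(np.radians(phi),s)))
E
```

```text
close 1.45 0.0004385283828175692 open 1.475 0.0927347031079162
s 1
[ 0.4   0.7  -0.33  2.23  0.72  0.32  1.  ] [ 0.47  0.9  -0.58  1.7   0.69  0.75  1.09]
-28 [ 0.18  1.06 -0.22  0.94  0.19  1.65 -0.03]
-28 [ 0.17  1.04 -0.22  0.84  0.19  1.76 -0.02]
0 [ 0.3   0.73 -0.3   1.63  0.28  0.82 -0.14]
12 [ 0.31  0.65 -0.26  1.89  0.34  0.43 -0.2 ]
12 [ 0.28  0.69 -0.19  1.99  0.36  0.28 -0.22]
30 [ 0.87  0.93 -1.15  2.22  1.9   0.77 -1.57]
s -1
[ 0.15  0.68  0.03  2.23 -0.1   0.23 -1.32] [ 0.09  0.83  0.07  1.72 -0.09  0.6  -1.39]
-28 [-0.11  1.12  0.6   0.95 -0.4   1.67 -2.78]
-28 [-0.09  1.09  0.6   0.86 -0.38  1.78 -2.8 ]
0 [-0.16  0.77  0.49  1.65 -0.46  0.84 -2.64]
12 [-0.1   0.67  0.38  1.9  -0.62  0.47 -2.45]
12 [-0.05  0.7   0.3   2.   -0.74  0.33 -2.31]
30 [ 0.87  0.93 -1.15  2.22  1.9   0.77  1.57]
```

```bash
python3 - <<'E'
from h import *
q=down_y(-1)
bot.move_to(list(stoppt(-.199,.009,.10)),q)
bot.line_to(list(stoppt(-.199,.009,.0135)),velocity=.1)
F0=np.array(bot.get_wrist_force()); print(bot.get_time_s(),F0,bot.get_tool_pos())
r=bot.line_to(list(stoppt(-.125,.009,.0135)),velocity=.04,until_force=6)
print(r,np.round(bot.get_tool_pos(),4),np.round(bot.get_wrist_force(),2),bot.get_time_s())
p=shot('top','top1'); s=shot('side','side1')
w=world(p,np.ones((480,640),bool))
cv2.imwrite('pics/c3.png',np.hstack([cv2.resize(p['frame'][140:340,260:480],(396,360)),cv2.resize(s['frame'][150:330,180:400],(396,360))]))
E
```

```text
6.5167 [ 0.23355728  0.27811621 -0.35740469] [ 0.41857487 -0.09678419  0.01385081]
False [ 0.4922 -0.0983  0.0136] [-0.66 -1.08  0.11] 8.5167
```

View pics/c3.png

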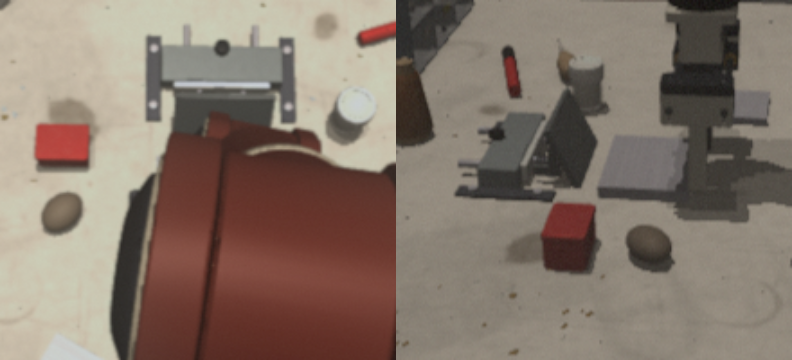

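```bash
python3 - <<'E'
from h import *
for xs in (-.1,-.09,-.08,-.07,-.06,-.05,-.04):
    r=bot.line_to(list(stoppt(xs,.009,.0130)),velocity=.04,until_force=11)
    print(xs,r,np.round(bot.get_tool_pos(),4),np.round(bot.get_wrist_force(),2),round(bot.get_time_s(),2))
    if r: break
s=shot('side','side2')
cv2.imwrite('pics/c4.png',cv2.resize(s['frame'][150:330,180:400],(660,540)))
E
```

```text
-0.1 False [ 0.5163 -0.0988  0.0127] [-5.06 -0.44  0.43] 9.39
-0.09 False [ 0.5218 -0.0987  0.0124] [-10.97   0.1    5.81] 9.79
-0.08 False [ 0.5379 -0.0992  0.0128] [-1.81  0.36 -0.72] 10.19
-0.07 False [ 0.5495 -0.0995  0.0135] [-0.47  0.38 -0.39] 10.59
-0.06 False [ 0.5582 -0.0997  0.0131] [-1.22 -0.31 -0.37] 10.99
-0.05 False [ 0.5688 -0.0999  0.0133] [0.5  0.95 0.28] 11.39
-0.04 False [ 0.5782 -0.1001  0.013 ] [-0.33  0.6   0.06] 11.79
```

View pics/c4.png

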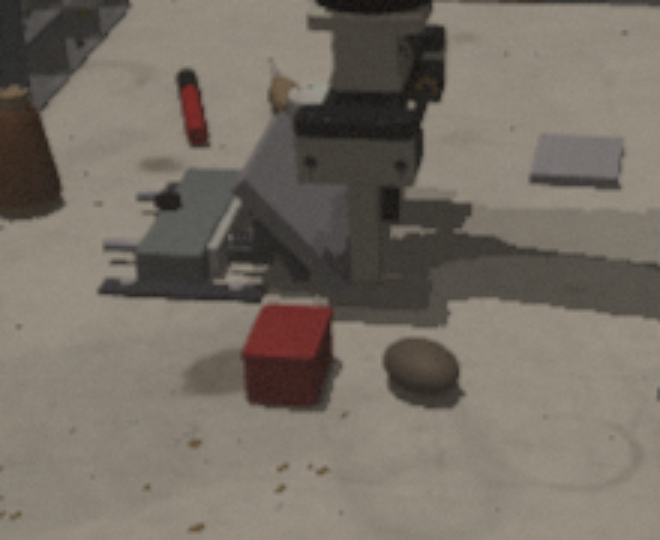

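```bash
python3 - <<'E'
from h import *
def fx(n=4):
    a=[]
    for _ in range(n):
        a.append(bot.get_wrist_force()); bot.dwell(.03)
    return np.mean(a,0)
xs=-.04; 
while xs<.003:
    xs+=.004 if xs<-.026 else .0015
    r=bot.line_to(list(stoppt(xs,.009,.0130)),velocity=.03,until_force=5)
    F=fx(); print(round(xs,4),r,np.round(bot.get_tool_pos(),4),np.round(F,2),round(bot.get_time_s(),2))
    if F[0]<-6: break
s=shot('side','side3')
cv2.imwrite('pics/c5.png',cv2.resize(s['frame'][150:330,180:400],(660,540)))
E
```

```text
-0.036 False [ 0.5811 -0.1002  0.0129] [-1.11  0.2   0.11] 12.26
-0.032 False [ 0.5856 -0.1003  0.013 ] [-0.98 -0.34 -0.14] 12.68
-0.028 False [ 0.5896 -0.1004  0.0131] [-0.79  0.35 -0.53] 13.09
-0.024 False [ 0.5935 -0.1005  0.0131] [-1.18  0.16 -0.38] 13.51
-0.0225 False [ 0.5945 -0.1005  0.013 ] [-1.86  0.1   0.19] 13.89
-0.021 False [ 0.5963 -0.1005  0.013 ] [-1.92 -0.46 -0.81] 14.28
-0.0195 False [ 0.5979 -0.1006  0.0131] [-1.07  0.03 -0.42] 14.66
-0.018 False [ 0.5993 -0.1006  0.013 ] [-1.12  0.49 -0.93] 15.04
-0.0165 False [ 0.6003 -0.1007  0.0129] [-2.89  0.1  -0.07] 15.43
-0.015 False [ 0.6015 -0.1006  0.0129] [-4.4  -0.17  1.1 ] 15.81
-0.0135 False [ 0.6028 -0.1007  0.0129] [-5.75  0.46  1.52] 16.19
-0.012 False [ 0.6036 -0.1007  0.0128] [-6.33  0.67  2.45] 16.57
```

View pics/c5.png

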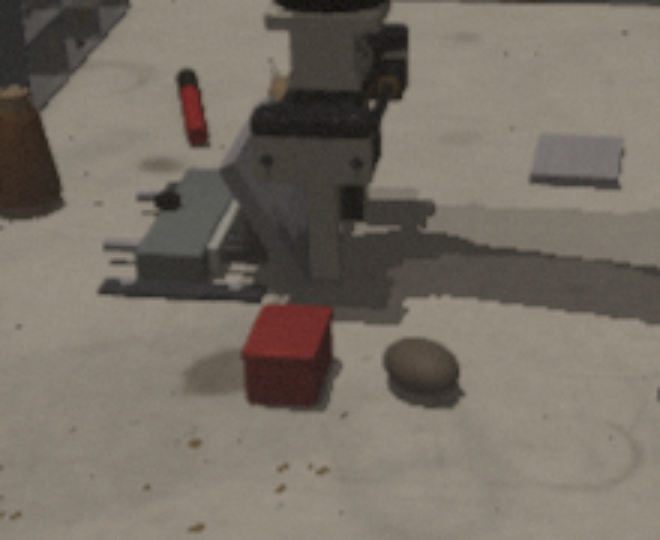

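```bash
python3 - <<'E'
from h import *
bot.line_to(list(stoppt(-.0108,.009,.0130)),velocity=.02,until_force=3)
a=[]
for _ in range(8): a.append(bot.get_wrist_force()); bot.dwell(.04)
print(np.round(np.mean(a,0),2),bot.get_tool_pos())
bot.line_to(list(stoppt(-.075,.009,.0135)),velocity=.1)
bot.line_to(list(stoppt(-.10,.009,.20)),velocity=.25)
bot.move_to([.42,-.35,.30],down_y(-1))
print(bot.get_wrist_force())
ims=[]
for c in ['top','side']:
    p=shot(c,c+'4'); ims.append(p['frame'])
    w=world(p,np.ones((480,640),bool))
    s=w[(w[:,0]>.56)&(w[:,0]<.7)&(w[:,1]>-.2)&(w[:,1]<-.01)]
    f=s[(s[:,0]<.66)&(s[:,2]>.012)&(s[:,2]<.080)&(s[:,1]>-.15)&(s[:,1]<-.05)]
    A=np.c_[np.ones(len(f)),f[:,1]+.11,f[:,2]]; k=np.ones(len(f),bool)
    for i in range(8):
        co=np.linalg.lstsq(A[k],f[k,0],rcond=None)[0]; res=f[:,0]-A@co; k=abs(res)<max(.002,1.6*np.std(res[k]))
    print(c,len(f),k.sum(),co,np.degrees(np.arctan(1/co[2])))
    g=s[s[:,2]>.03]; print('y',np.percentile(g[:,1],[.5,99.5]),'z',np.percentile(s[:,2],99.9),'top x',np.median(s[s[:,2]>.08],0))
print(bot.get_time_s())
cv2.imwrite('pics/c6.png',np.hstack([cv2.resize(ims[0][140:340,260:480],(396,360)),cv2.resize(ims[1][150:330,180:400],(396,360))]))
E
```

```text
[-7.45  0.82  3.18] [ 0.60413113 -0.10074054  0.01279149]
[0.81267211 0.42258358 0.90512142]
top 1445 1231 [0.60270941 0.02592438 0.54052476] 61.60768037593889
y [-0.16289786 -0.03660584] z 0.0916564413568424 top x [ 0.65153468 -0.09384603  0.08605778]
side 783 704 [0.60354699 0.02313813 0.54021589] 61.621377526768526
y [-0.15755202 -0.03498096] z 0.08993054097238232 top x [ 0.65187496 -0.08731392  0.08575093]
20.1083
```

View pics/c6.png

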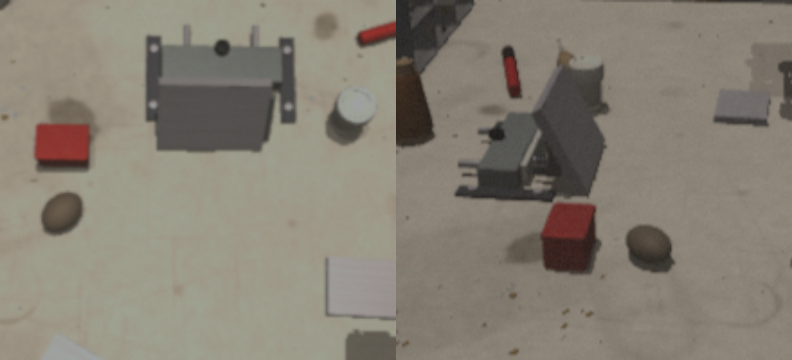

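```bash
cat >> h.py <<'E'
def grip_pose(beta,lift=.0015,csx=-.001,stcp=.087,ny=.0125,mid=.006):
    u=np.array([np.cos(beta),np.sin(beta)]); n=np.array([-np.sin(beta),np.cos(beta)])
    cs=np.array([csx,lift+.012*max(0,-np.cos(beta))])
    p=cs+mid*n+stcp*u
    return list(stoppt(p[0],ny,p[1])), tilt(beta-np.pi/2)
E
python3 - <<'E'
from h import *
b=np.radians(62)
P,q=grip_pose(b,0,0,.087)
P2,_=grip_pose(b,0,0,.18)
bot.move_to(list(np.array(P2)+[0.01,0,.05]),q)
bot.line_to(P2,velocity=.2)
F0=np.array(bot.get_wrist_force())
r=bot.line_to(P,velocity=.1,until_force=5)
print(r,P,bot.get_tool_pos(),np.round(np.array(bot.get_wrist_force())-F0,2))
s=shot('side','side5')
cv2.imwrite('pics/c7.png',cv2.resize(s['frame'][110:330,180:400],(600,600)))
print(bot.get_time_s())
E
```

```text
False [np.float64(0.6528127163549948), np.float64(-0.0982849812855296), np.float64(0.07963326995544198)] [ 0.6536522  -0.09837734  0.0804068 ] [-1.39  0.21 -0.05]
23.1083
```

View pics/c7.png

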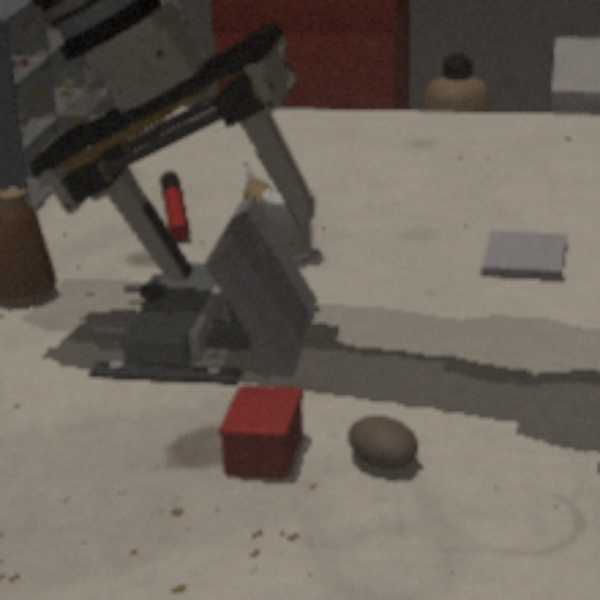

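The open jaws straddle the plate's top edge near (240,210), with the rear finger at (180,270) clear of the base block. I'll grip and begin tipping.

```bash
python3 - <<'E'
from h import *
effector.grasp(25); print('w',bot.get_width(),np.round(bot.get_wrist_force(),2),bot.get_tool_pos())
for bd in (62.01,70,80,90,97,105):
    P,q=grip_pose(np.radians(bd))
    if bd<63: 
        r=bot.line_to(list(np.array(bot.get_tool_pos())+[-.002,0,.0015]),velocity=.03); 
    else: r=bot.line_to(P,q,velocity=.06)
    print(bd,r,np.round(bot.get_tool_pos(),4),np.round(P,4),np.round(bot.get_wrist_force(),2),round(bot.get_time_s(),2))
s=shot('side','side6'); print('w',bot.get_width())
cv2.imwrite('pics/c8.png',cv2.resize(s['frame'][110:330,180:400],(600,600)))
E
```

```text
w 0.011621597681254344 [ 0.42 -0.33 -0.4 ] [ 0.65286793 -0.09829786  0.07949583]
62.01 False [ 0.6506 -0.0982  0.0805] [ 0.6518 -0.0983  0.0811] [ 0.43  0.61 -3.32] 24.58
70 False [ 0.6402 -0.0981  0.0862] [ 0.6404 -0.098   0.0853] [ 0.12 -0.39 -3.54] 24.93
80 False [ 0.6257 -0.0973  0.0876] [ 0.6255 -0.0977  0.0882] [ 0.28  0.45 -3.03] 25.32
90 False [ 0.6111 -0.097   0.0876] [ 0.6103 -0.0973  0.0885] [ 0.35  0.04 -3.89] 25.73
97 False [ 0.6009 -0.0969  0.088 ] [ 0.5997 -0.0971  0.0886] [ 0.14 -0.23 -3.1 ] 26.05
105 False [ 0.5896 -0.0968  0.087 ] [ 0.588  -0.0969  0.0871] [-0.03 -0.55 -1.69] 26.4
w 0.011874816806212652
```

View pics/c8.png

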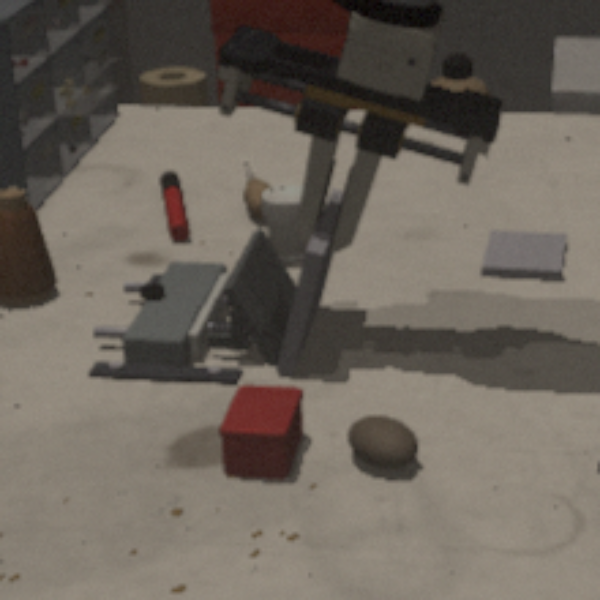

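```bash
python3 - <<'E'
from h import *
p=np.array(bot.get_tool_pos())
r=bot.line_to(list(p+[0,0,-.004]),velocity=.01,until_force=2.0)
print(r,np.array(bot.get_tool_pos())-p,np.round(bot.get_wrist_force(),2))
effector.gripper_open()
print(bot.get_width(),np.round(bot.get_wrist_force(),2),bot.get_tool_pos(),bot.get_time_s())
s=shot('side','side7')
cv2.imwrite('pics/c9.png',cv2.resize(s['frame'][110:330,180:400],(600,600)))
w=world(s,np.ones((480,640),bool)); e=w[(w[:,1]>-.06)&(w[:,1]<-.03)&(w[:,0]>.5)&(w[:,0]<.63)&(w[:,2]>.003)&(w[:,2]<.12)]
print(len(e)); print(np.round(e[np.argsort(e[:,2])][::max(1,len(e)//25)],3))
E
```

```text
True [ 2.05028858e-05  8.93342778e-05 -2.25011120e-03] [-0.06  0.39  4.6 ]
0.0931725754613561 [-1.31 -0.25 -0.72] [ 0.58814575 -0.0964482   0.08339067] 28.125
445
[[ 0.609 -0.035  0.003]
 [ 0.61  -0.037  0.006]
 [ 0.604 -0.037  0.008]
 [ 0.602 -0.036  0.011]
 [ 0.605 -0.035  0.014]
 [ 0.596 -0.036  0.016]
 [ 0.599 -0.034  0.018]
 [ 0.592 -0.038  0.021]
 [ 0.601 -0.034  0.025]
 [ 0.588 -0.037  0.028]
 [ 0.586 -0.038  0.032]
 [ 0.59  -0.036  0.034]
 [ 0.587 -0.034  0.038]
 [ 0.586 -0.037  0.041]
 [ 0.585 -0.046  0.044]
 [ 0.574 -0.036  0.048]
 [ 0.572 -0.034  0.051]
 [ 0.569 -0.038  0.053]
 [ 0.574 -0.047  0.057]
 [ 0.57  -0.049  0.06 ]
 [ 0.555 -0.034  0.063]
 [ 0.557 -0.033  0.066]
 [ 0.548 -0.035  0.069]
 [ 0.56  -0.048  0.071]
 [ 0.549 -0.044  0.073]
 [ 0.556 -0.043  0.075]
 [ 0.552 -0.041  0.078]]
```

View pics/c9.png

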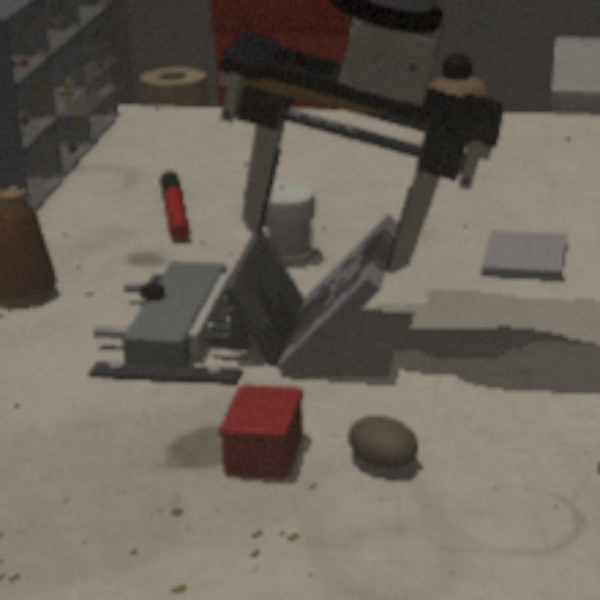

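```bash
cat >> h.py <<'E'
def swing_pose(F,yawdeg,phi,back=.009):
    Rz=Ro.from_euler('z',yawdeg,degrees=True).as_matrix()
    q=tilt(phi); R=Rz@Ro.from_quat(q).as_matrix()
    T=F+back*R[:,2]+.0552*R[:,0]
    return list(T),list(Ro.from_matrix(R).as_quat())
def getF(back=.009):
    R=Ro.from_quat(bot.get_eef_rot()).as_matrix()
    return np.array(bot.get_tool_pos())-back*R[:,2]-.0552*R[:,0]
E
python3 - <<'E'
from h import *
p=np.array(bot.get_tool_pos())
r=bot.line_to(list(p+[0,0,-.012]),velocity=.03,until_force=8)
print(r,bot.get_tool_pos(),np.round(bot.get_wrist_force(),2),bot.get_time_s())
F=getF(); print('F',F)
for y in range(0,91,15):
    P,q=swing_pose(F,y,np.radians(15*(1-y/90))); j=bot.solve_ik(P,q); print(y,np.round(P,3),None if j is None else np.round(j,2))
s=shot('side','side8')
cv2.imwrite('pics/c10.png',cv2.resize(s['frame'][110:330,180:400],(600,600)))
E
```

```text
False [ 0.58806853 -0.0963684   0.07112063] [-0.96  0.57 -0.44] 28.725
F [ 0.53240765 -0.09516447  0.06578608]
0 [ 0.588 -0.096  0.071] [ 0.12  0.65  0.03  1.98 -0.19  0.26  0.3 ]
15 [ 0.587 -0.082  0.069] [ 0.2   0.67 -0.08  1.94 -0.09  0.34  0.46]
30 [ 0.581 -0.068  0.067] [ 0.24  0.68 -0.17  1.9   0.01  0.42  0.62]
45 [ 0.573 -0.057  0.064] [ 0.27  0.7  -0.24  1.88  0.11  0.5   0.76]
60 [ 0.561 -0.047  0.062] [ 0.28  0.71 -0.3   1.87  0.22  0.55  0.89]
75 [ 0.548 -0.042  0.059] [ 0.28  0.71 -0.35  1.89  0.33  0.59  1.03]
90 [ 0.534 -0.04   0.057] [ 0.27  0.7  -0.37  1.92  0.43  0.59  1.17]
```

View pics/c10.png

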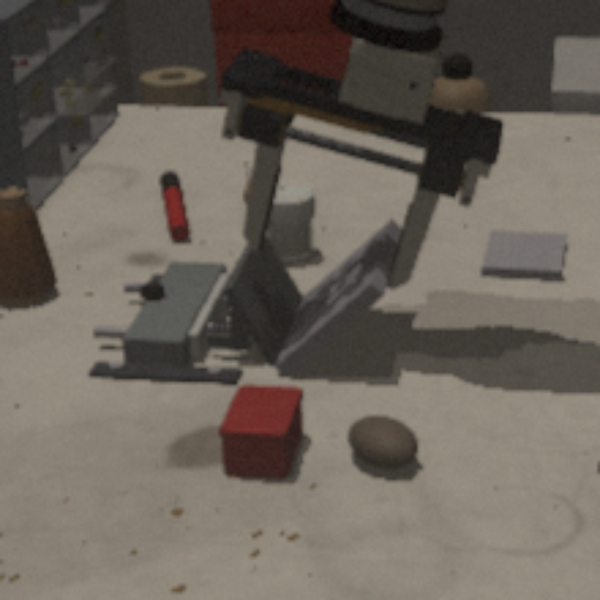

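```bash
python3 - <<'E'
from h import *
F=getF(); F[2]+=.0
for y in range(10,91,10):
    P,q=swing_pose(F,y,np.radians(15*(1-y/90)))
    r=bot.line_to(P,q,velocity=.05,until_force=12)
    f=np.array(bot.get_wrist_force()); print(y,r,np.round(f,2),np.round(bot.get_tool_pos(),4),round(bot.get_time_s(),2))
    if r: break
s=shot('side','side9'); t=shot('top','top9')
cv2.imwrite('pics/c11.png',np.hstack([cv2.resize(t['frame'][140:340,260:480],(396,396)),cv2.resize(s['frame'][110:330,180:400],(396,396))]))
E
```

```text
10 False [-0.93  0.29 -0.3 ] [ 0.5881 -0.0871  0.0701] 29.12
20 False [-1.12 -1.83 -0.86] [ 0.5856 -0.0774  0.0683] 29.48
30 False [-1.08 -0.74 -1.07] [ 0.5815 -0.0684  0.0666] 29.82
40 False [-0.65 -0.5  -0.23] [ 0.576  -0.0602  0.065 ] 30.18
50 False [-1.31  0.99  0.63] [ 0.5694 -0.0532  0.0634] 30.52
60 False [-1.34 -0.44 -0.43] [ 0.5616 -0.0476  0.0618] 30.88
70 False [-0.82 -0.15  0.43] [ 0.5529 -0.0434  0.0602] 31.23
80 False [-1.18  1.58  0.5 ] [ 0.5435 -0.0408  0.0586] 31.57
90 False [-2.62  1.04  0.35] [ 0.5338 -0.04    0.057 ] 31.92
```

View pics/c11.png

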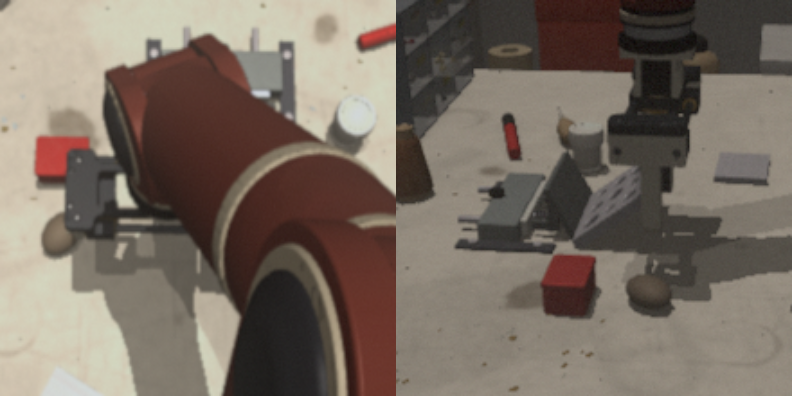

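```bash
python3 - <<'E'
from h import *
p=np.array(bot.get_tool_pos())
def go(dx,z,v,uf=10):
    r=bot.line_to([p[0]+dx,p[1],z],velocity=v,until_force=uf)
    print(dx,r,np.round(bot.get_wrist_force(),2),np.round(bot.get_tool_pos(),4),round(bot.get_time_s(),2)); return r
go(0,.040,.03); go(-.007,.028,.012); go(-.013,.0145,.012)
s=shot('side','side10')
cv2.imwrite('pics/c12.png',cv2.resize(s['frame'][110:330,180:400],(600,600)))
w=world(s,np.ones((480,640),bool)); e=w[(w[:,1]>-.05)&(w[:,1]<-.03)&(w[:,0]>.5)&(w[:,0]<.63)&(w[:,2]>.003)&(w[:,2]<.12)]
for a in np.arange(.51,.62,.01):
    k=e[(e[:,0]>=a)&(e[:,0]<a+.01)]; print(round(a,3),len(k),np.round(k[:,2].max(),3) if len(k) else '')
E
```

```text
0 False [-8.74  0.64  1.72] [ 0.5294 -0.0406  0.0386] 32.73
-0.007 False [-5.19  0.6   0.5 ] [ 0.5243 -0.0405  0.0269] 34.04
-0.013 False [-4.7  -0.07 -0.52] [ 0.5208 -0.0402  0.0146] 35.42
0.51 1 0.115
0.52 0 
0.53 20 0.115
0.54 46 0.027
0.55 50 0.026
0.56 45 0.024
0.57 47 0.022
0.58 47 0.02
0.59 49 0.02
0.6 46 0.017
0.61 40 0.016
```

View pics/c12.png

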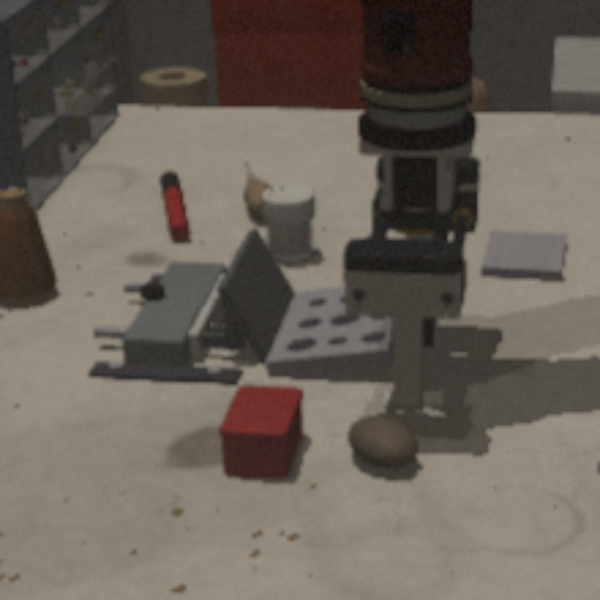

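```bash
python3 - <<'E'
from h import *
p=np.array(bot.get_tool_pos())
for d in (.003,.006,.009,.012,.016):
    bot.line_to([p[0]-d,p[1],.0142],velocity=.004)
    print(d,np.round(bot.get_wrist_force(),2),np.round(bot.get_tool_pos(),4),round(bot.get_time_s(),2))
    s=vision.read_camera('side'); w=world(s,np.ones((480,640),bool)); e=w[(w[:,1]>-.055)&(w[:,1]<-.03)&(w[:,0]>.535)&(w[:,0]<.61)&(w[:,2]>.006)&(w[:,2]<.05)]
    print([np.round(np.percentile(e[(e[:,0]>=a)&(e[:,0]<a+.01)][:,2],95),4) for a in (.535,.55,.57,.59,.6)])
cv2.imwrite('pics/c13.png',cv2.resize(s['frame'][110:330,180:400],(600,600)))
E
```

```text
0.003 [-2.41  0.12 -1.67] [ 0.5184 -0.0402  0.0143] 36.39
[np.float64(0.0265), np.float64(0.0241), np.float64(0.021), np.float64(0.0175), np.float64(0.0162)]
0.006 [-0.56 -0.4   0.42] [ 0.5155 -0.0402  0.0144] 37.34
[np.float64(0.0137), np.float64(0.0138), np.float64(0.0133), np.float64(0.0132), np.float64(0.0129)]
0.009 [-0.63 -0.24 -0.5 ] [ 0.5118 -0.0402  0.0142] 38.29
[np.float64(0.0133), np.float64(0.0131), np.float64(0.0136), np.float64(0.0129), np.float64(0.0131)]
0.012 [-1.37 -0.41  0.63] [ 0.5089 -0.0402  0.0142] 39.24
[np.float64(0.0133), np.float64(0.0134), np.float64(0.0133), np.float64(0.0129), np.float64(0.0141)]
0.016 [ 0.24 -0.15  0.21] [ 0.5048 -0.0403  0.0142] 40.44
[np.float64(0.0135), np.float64(0.0132), np.float64(0.0143), np.float64(0.0134), np.float64(0.0131)]
```

View pics/c13.png

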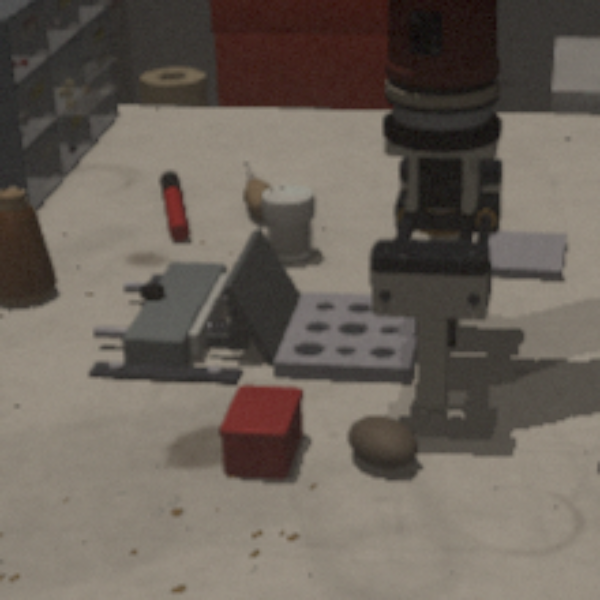

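```bash
python3 - <<'E'
from h import *
p=np.array(bot.get_tool_pos())
bot.line_to([p[0]-.012,p[1],.015],velocity=.05)
bot.line_to([p[0]-.012,p[1],.22],velocity=.25)
bot.move_to([.42,-.35,.30],down_y(-1))
ims=[]
for c in ['top','side']:
    p=shot(c,c+'14'); ims.append(p['frame'])
    w=world(p,np.ones((480,640),bool))
    q=w[(w[:,0]>.49)&(w[:,0]<.618)&(w[:,1]>-.19)&(w[:,1]<-.01)&(w[:,2]>.0085)&(w[:,2]<.017)]
    print(c,cv2.minAreaRect((q[:,:2]*1000).astype(np.float32)),np.percentile(q[:,2],[5,50,95]))
    for n in ['rivet_box','rivet_jar','pebble']:
        for r in finder.regions_of(p,n)[:2]:
            x=world(p,r['pixels']); print(n,round(r['score'],2),np.round(np.median(x,0),3))
print(bot.get_time_s())
cv2.imwrite('pics/c14.png',np.hstack([cv2.resize(ims[0][140:340,260:480],(396,396)),cv2.resize(ims[1][110:330,180:400],(396,396))]))
E
```

```text
top ((569.908447265625, -94.68113708496094), (118.97237396240234, 96.09870910644531), 89.36885833740234) [0.00917471 0.01220564 0.0152185 ]
rivet_box 0.75 [0.603 0.07  0.035]
rivet_jar 0.7 [ 0.636 -0.25   0.054]
pebble 0.94 [0.529 0.07  0.024]
pebble 0.18 [ 0.68  -0.11   0.024]
side ((570.80419921875, -94.92109680175781), (125.34396362304688, 94.95466613769531), 88.963623046875) [0.00917618 0.0122     0.0136932 ]
rivet_box 0.71 [0.606 0.092 0.031]
rivet_jar 0.7 [ 0.639 -0.24   0.034]
rivet_jar 0.55 [ 0.68  -0.075  0.023]
pebble 0.79 [0.532 0.081 0.021]
43.75
```

View pics/c14.png

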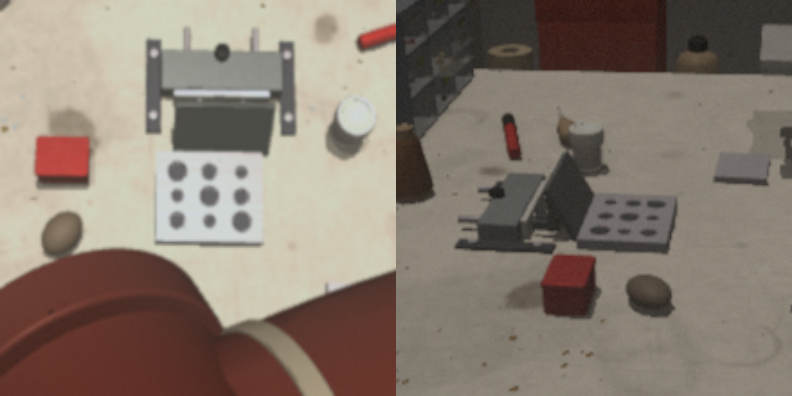

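The nine sockets face up, with the plate centred at (209,197) in the top view, lying flat just in front of the fence. The tin, jar and pebble have not moved, and the arm is clear of everything.

```bash
python3 - <<'E'
from h import *
bot.hand_in(); print(bot.get_time_s())
E
```

```text
the job is handed in; nothing more can be done
the job is handed in; nothing more can be done
```

The setting plate is turned over: it lies flat on the bench in front of the stop with its nine sockets facing up. I handed the job in at about 44 s; the hand-in gives no verdict.

**What I did**
1. I squared the plate with the open fingers, pushed it up the slope until it stood flat, and pressed it home. The level push read about 7.5 N.
2. I gripped its top edge, tipped it past vertical towards the robot and let it lean on the front finger.
3. I turned the gripper so that this finger became an upright support, and backed it away slowly until the plate lay flat.

**Last checks**
- **Plate:** both cameras put its centre at about (0.570, -0.095), less than 1 degree from square with the robot's axes. Its upper face reads 12 mm high all over, which matches the plate's thickness.
- **Tin, jar and pebble:** their measured positions match those at the start within 1 mm, apart from one 4 mm difference in a depth-based height for the jar from the side camera. Its top-view position is unchanged.

**Not so clean**
- Starting the plate up the slope briefly took about 11 N, slightly above the stated 4 to 10 N. This was before the press home.
- While I lowered the support finger, it pushed the plate towards the fence with up to about 9 N.
- During the last part of letting it down, the plate's near edge came down the final 13 mm or so within about 1 s, and I did not see how evenly.

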